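# Turn a hotplate dial up four clicks and start it

## Robot

A 6-joint arm with a two-finger parallel gripper is mounted at the origin on a cart in front of the work surface, level with it; the furniture and walls round the work are solid. World frame = base frame: x ahead of the robot, y to its left, z up, the work surface at z = 0. Lengths are in m, angles in rad, forces in N, time in s.
With the tool pointing down it reaches from about 0.225 to 0.725 m from the base axis. Payload 3.1 kg.
Tool frame: the origin (TCP) lies between the finger pads; the fingertips stand 19 mm ahead of it and the grasp point (between the pads) is the TCP; z points along the fingers, y is the direction in which the jaws open and shut (so a half turn about z gives the same grasp; the last joint's range is limited). The gripper opens to 85 mm and grips with 20 to 120 N. Pads are 22 mm wide; open, the fingers measure 114 mm over their backs; the gripper's body (76 mm by 85 mm) begins 54 mm behind the grasp point. The pads swing forward as they close: fully open they stand 13 mm farther back than shut.
Start: joints at [1.2, 0.048, 0.099, 1.622, 0, 1.443], TCP at [0.126, 0.51, 0.25] pointing down, gripper open.
Joint ranges: [-2.91, 2.91], [-0.99, 1.94], [-1.21, 1.42], [-2.12, 2.29], [-1.49, 1.47], [-3.14, 3.14]. Speed limits (rad/s): [2.79, 2.79, 3.14, 3.14, 3.14, 3.14].

## Interface

Orientations are given as a unit quaternion [w, x, y, z].
In Python, from bench import manip gives the robot as it stands.
- The arm moves only by the tool step_arm, never from a script. Its argument "plan" is text: rows parted by semicolons, each of 7 numbers parted by spaces: the finger opening in cm, from 0 to 8.54, then the shift along the tool's x, y, z in cm, then the turn, a rotation vector about the tool's x, y, z in units of 5 degrees (1.0 is 5 degrees). A call has 1 to 5 rows; each row shifts and turns the pose as measured when the row begins, along the tool's axes as they then stand; what a row does not reach is not made up. A row lasts 1/12 s, in which the tool goes at most 41.7 mm and 7.16 degrees, less where a joint would pass 70% of its speed; a pose out of reach is approached as far as the arm can. A call with a gripper value outside its range is refused whole. The fingers move at their own pace and stop on an object; "grip_force" is the grip in N (left out, the last holds). Time passes only in rows, so rows that do not move let the fingers close. It gives the time, the measured TCP pose, the force and the opening at its end, in the units of the state.
- manip.observe(): the state, without advancing time (a new reading comes with each control period).
- manip.get_image(name): name is "scene" or "top" or "wrist"; returns (picture, depth): 400x640x3 uint8, blue, green, red; 400x640 float32, m along the optical axis (not along the pixel's ray), 0 where there is no reading.
- manip.calibration(name): a dict with "K" (3x3 intrinsics, pixels), "extrinsics" (4x4, takes a point from camera to world coordinates). Camera axes: x right, y down, z forward; pixel columns grow to the right and rows downward; lengths in m; the calibration is good to about 2 mm. A picture is of the moment at which its call begins: read the wrist's pose just before it. calibration takes no time and is no camera call; for the wrist camera it gives the pose at the moment of the call.
- manip.finish_job(): hands the job in, once; it reports no verdict.
Trained networks look in the newest picture that a camera, given by its name, has taken for a name from the list of things; names that differ only in an ending like _2 or _b are one class to them, and where a whole thing is asked for, a point or a joint stands for the part that bears it (a point fixed in the world has none). Each returns a list of dicts, best first, with "p" (0 to 1); they miss things now and then, are a little off and sometimes report something else, mostly with a low value. They report only what shows in the picture. A call takes as long as a camera call.
- manip.regions_of(camera, name): "pixels" (400x640 bool, what is visible of it) and "rect" ([left, top, right, bottom] in pixels, round what is visible of it).
The state is a dict: "time": time; "qpos": joint angles; "qd": joint speeds; "tau": joint torques, N m; "tcp_pos": TCP position; "orientation": TCP orientation; "ft_force": force on the tool from outside, world axes, zero at the start; "ft_torque": the same for the moment, N m; "finger_gap": opening from 0.0 (shut) to 1.0 (fully open).
Only numpy, scipy, OpenCV 4.12 (cv2) and the standard library are available. Lean on these libraries where they do the work, as an engineer would, in place of code of your own. Each camera call takes 0.05 s, during which the arm holds its last target.

## Task

Turn the hotplate's click-stop dial exactly four clicks clockwise (seen from above) from where it stands, by gently pushing its lever from one side with a fingertip; do not pinch the lever and do not go past the fourth click. Then press the round start key all the way down and let it come up again, with the dial still on its fourth click. Leave the beaker on the plate, the slide box and the rubber stopper where they are.

Things in the scene. Friction and masses are not known exactly. Their poses are not given: they have to be found in the camera images.
- stirrer: the stirring hotplate, a white box fixed to the worktop, 340 x 200 mm and 70 mm high; origin at the centre of its underside, x runs from its near (control) end to its far (plate) end, y to the left, z up. The top of its near half is a level deck 70 mm above the worktop; the dial's axis stands at x = -85 mm, y = 0; the start key at x = -138 mm, y = -72 mm. On the far half a white plate 160 mm square is centred at x = +90 mm, its top 88 mm above the worktop.
- dial (a joint): angle of the dial, rad, 0 at its lower end stop, grows as it turns clockwise seen from above. It clicks into a stop every 0.419 rad (24 degrees), at 0, 0.419, 0.838 ... 4.189, and starts in one of the first four stops. Turning over the crest between two stops takes about 0.08 N m (about 2 N on the lever); just past the crest, half-way, the dial snaps forward into the next stop by itself. A small black tick on the deck marks each stop.
- dial_centre (a point): on the dial's vertical axis, at the top of its black round hub (50 mm across, 18 mm high, standing 1 mm over the deck)
- lever_point (a point): point in the dial's lever, 45 mm from the dial's axis, in the middle of the lever's thickness and 13 mm above the deck. To turn the dial clockwise, push on the lever's anticlockwise side. The lever is a straight black radial bar 14 mm thick, with a thin white line on top, that reaches from the hub to 56 mm from the axis, from 3 mm to 23 mm above the deck; the anticlockwise half of its thickness is dial_c1, the clockwise half dial_c2.
- start_key (a joint): travel of the start key, m: 0 up, 0.006 fully down; it springs back when let go, fully down takes 5 N
- start_key_top (a point): centre of the top of the start key, a white round push key 26 mm across in a grey collar on the deck, near the hotplate's near right corner; it is pressed straight down
- beaker: glass beaker 65 mm across, 80 mm high, standing loose on the plate; origin at the centre of its underside
- slide_box: small cardboard box 58 x 82 x 32 mm on the worktop right of the hotplate; origin at the centre of its underside
- stopper: rubber stopper 29 mm across, 26 mm high on the worktop right of the hotplate; origin at the centre of its underside

How it is judged:
On the way, in this order (a step that is already met when the one before it is completed fails the run):
1. a finger pushes the dial's lever (contact force between the fingers and dial above 0.5 N), for 0.03 s.
2. the dial rests on the fourth click from its start (distance of lever_point from where it was at the start of the episode between 0.0615 and 0.0718 m and velocity of joint dial between -0.1 and 0.1 rad/s), for 0.2 s.
3. the start key is pressed down, the dial still on its fourth click (value of joint start_key above 0.0045 m and distance of lever_point from where it was at the start of the episode between 0.0615 and 0.0718 m), for 0.05 s.
At the end, for the whole second after the job is handed in: The dial rests in the fourth stop clockwise of where it started (lever point 61.5 to 71.8 mm from its start in a straight line: 3.6 to 4.4 clicks), the start key has come up again (less than 1.5 mm down), and the beaker, slide box and stopper are within 15 mm of where they stood (all of step 2 and value of joint start_key below 0.0015 m and distance of each of beaker, slide_box, stopper from where it was at the start of the episode below 0.015 m); the robot touches nothing.
It fails at once if the dial is turned past the fourth click (more than 4.65 clicks) (distance of lever_point from where it was at the start of the episode above 0.0745 m).
It fails at once if the start key is pressed (over 3 mm) before the dial is on its fourth click (value of joint start_key above 0.003 m and distance of lever_point from where it was at the start of the episode below 0.0615 m).
It fails at once if the lever is pinched: both its sides pressed by the fingers at once (contact force between the fingers and dial_c1 above 1 N and contact force between the fingers and dial_c2 above 1 N).
It fails at once if the dial is forced (over 25 N) (contact force between any of the fingers, the arm and dial above 25 N).
It fails at once if the beaker, slide box or stopper is lifted, tipped or pushed more than 15 mm (distance of any of beaker, slide_box, stopper from where it was at the start of the episode above 0.015 m).
It also fails if it takes over 51 s, if anything falls off the work surface, if the arm or the gripper's body presses on something with over 40 N, if the wrist force passes 120 N, or if a joint passes its speed limit or range.

## Working session

There is one attempt and no reset: what is moved stays moved. The work goes in short steps, Python scripts to look and compute and a tool call to move; the robot and the scene stay as the last step left them, time stands still between calls to the robot, and variables do not carry over. Pictures are saved under pics/ and viewed, and the job is handed in when it is done.

Besides the shell and the picture viewer there is one more tool, called after ">>>" in YAML: its name, and indented under it one key for each argument. step_arm: Moves the arm, as the interface text tells. Its arguments: {"type":"object","properties":{"plan":{"type":"string"},"grip_force":{"type":"number"}},"required":["plan"]}

```bash
mkdir -p pics; ls; python3 - <<'E'
from bench import manip
import cv2,numpy as np
s=manip.observe();print(s)
for n in("top","scene"):
    im,d=manip.get_image(n);cv2.imwrite(f"pics/{n}0.png",im);np.save(f"pics/{n}0.npy",d)
    c=manip.calibration(n);print(n,c)
    for k in("stirrer","dial","lever_point","start_key","beaker","slide_box","stopper"):
        r=manip.regions_of(n,k)
        print(k,[(round(x["p"],2),x["rect"],int(x["pixels"].sum())) for x in r[:2]])
        if r: np.save(f"pics/{n}_{k}.npy",r[0]["pixels"])
print(manip.observe()["time"])
E
```

```text
pics
{'time': 0.0, 'qpos': array([1.20020968e+00, 4.87566543e-02, 9.75447117e-02, 1.62198381e+00,
       1.06170256e-05, 1.44300824e+00]), 'qd': array([-1.68219847e-04,  1.35856273e-03,  1.56437936e-03,  2.02900747e-04,
        1.33962626e-03, -3.08462595e-05]), 'tau': array([ 5.15071170e-04, -3.38778698e+01,  3.20016003e+01,  2.02664919e-02,
       -9.08945299e-05, -3.28223571e-06]), 'tcp_pos': array([0.12601286, 0.50905801, 0.2490874 ]), 'orientation': array([-3.01013453e-04,  1.21101228e-01,  9.92639438e-01, -1.16134800e-03]), 'ft_force': array([-0.66652263,  1.27922261, -0.70624522]), 'ft_torque': array([ 0.00159965, -0.03752512,  0.00065865]), 'finger_gap': 0.9983088282682804}
top {'K': array([[394.59049548,   0.        , 315.96900741],
       [  0.        , 394.59049548, 200.47896999],
       [  0.        ,   0.        ,   1.        ]]), 'extrinsics': array([[ 0.02300521, -0.98717276,  0.15798958,  0.41003812],
       [-0.9996888 , -0.02119012,  0.01316376, -0.03186508],
       [-0.00964709, -0.15824325, -0.98735303,  1.07055357],
       [ 0.        ,  0.        ,  0.        , 
[... 528 characters left out ...]
    ,   1.        ]]), 'extrinsics': array([[-0.41705188, -0.43017343,  0.80063634, -0.30138747],
       [-0.90884772,  0.20510861, -0.36321657,  0.39250582],
       [-0.00797129, -0.87913667, -0.47650307,  0.59243121],
       [ 0.        ,  0.        ,  0.        ,  1.        ]])}
stirrer [(0.68, [207.0, 169.9, 340.1, 290.5], 10310)]
dial [(0.93, [252.0, 218.4, 294.0, 234.8], 524)]
lever_point [(0.92, [251.9, 215.0, 293.1, 235.6], 537)]
start_key [(0.61, [314.8, 222.4, 328.0, 231.7], 107)]
beaker [(0.59, [233.7, 152.2, 265.5, 193.8], 1068), (0.24, [252.5, 215.5, 294.9, 235.9], 596)]
slide_box [(0.62, [427.0, 230.2, 464.3, 258.0], 827)]
stopper [(0.78, [381.7, 246.4, 396.2, 265.0], 197)]
0.8
```

```bash
python3 - <<'E'
import cv2
a=cv2.imread("pics/top0.png")[110:310,210:430];b=cv2.imread("pics/scene0.png")[140:300,190:480]
cv2.imwrite("pics/a.png",cv2.resize(a[80:160,10:110],None,fx=7,fy=7,interpolation=cv2.INTER_CUBIC))
cv2.imwrite("pics/b.png",cv2.resize(b,None,fx=2.7,fy=2.7,interpolation=cv2.INTER_CUBIC))
E
```

```text
(no output)
```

View pics/a.png

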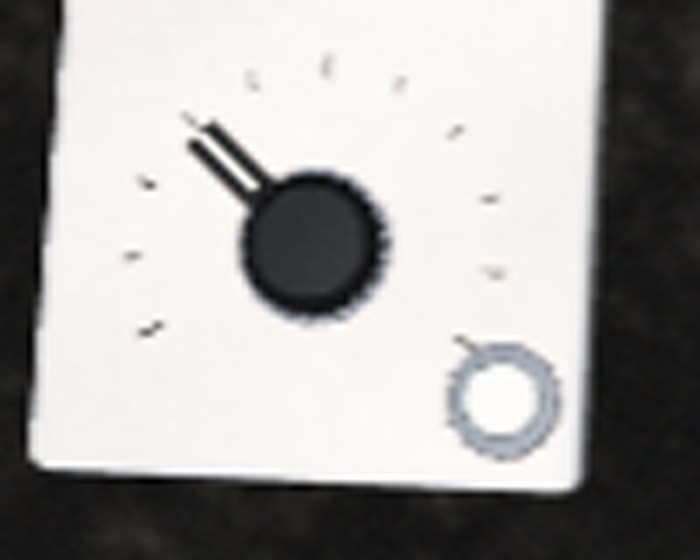

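View pics/b.png

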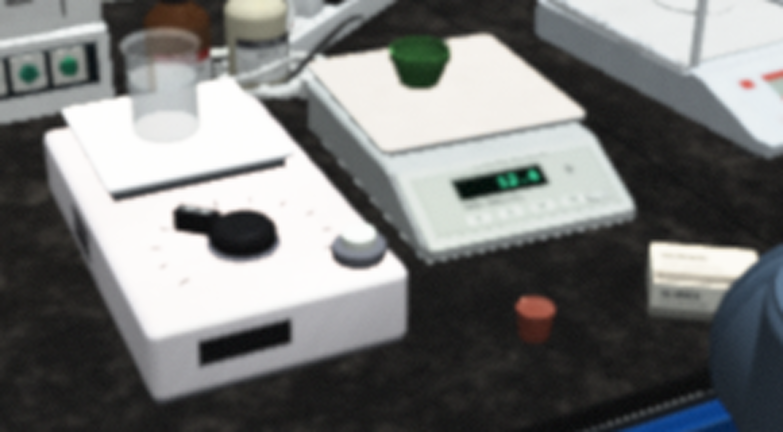

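View pics/top0.png

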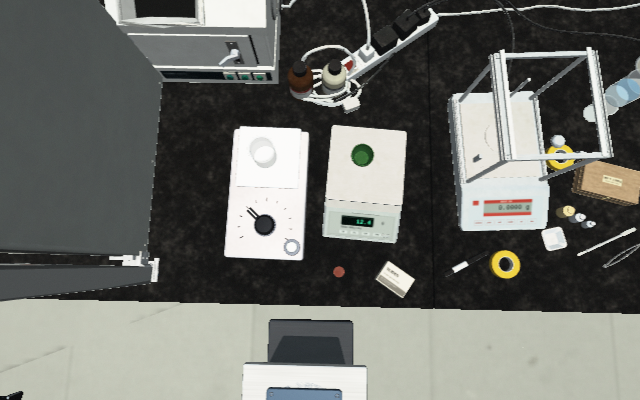

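Hub is at about (264.7, 224.3) in the top image. The lever points up-left at the 4th tick (stop 3), so the goal is the 8th tick (stop 7), up-right. The key is at (291, 247). Next I fit the hotplate pose.

```bash
cat > h.py <<'E'
import numpy as np,cv2
from bench import manip
def ray(n,c,uv,z):
    K,E=c["K"],c["extrinsics"]
    d=E[:3,:3]@np.linalg.inv(K)@np.array([uv[0],uv[1],1.]);o=E[:3,3]
    return (o+d*(z-o[2])/d[2])
def back(c,d,mask):
    v,u=np.nonzero(mask&(d>0));z=d[v,u];K,E=c["K"],c["extrinsics"]
    p=np.c_[(u-K[0,2])/K[0,0]*z,(v-K[1,2])/K[1,1]*z,z]
    return p@E[:3,:3].T+E[:3,3]
def w(xy,yaw,p):
    c,s=np.cos(yaw),np.sin(yaw);return np.array([xy[0]+c*p[0]-s*p[1],xy[1]+s*p[0]+c*p[1]])
E
python3 - <<'E'
from h import *
from scipy.optimize import least_squares
c=manip.calibration("top");f=lambda x,y:(220+(x+.5)/7-.5,190+(y+.5)/7-.5)
hub=ray("top",c,f(316,243),.089)
T=[(148,330),(132,255),(148,183),(190,120),(253,80),(327,65),(400,83),(456,131),(490,198),(496,272),(467,344)]
P=np.array([ray("top",c,f(*t),.07)[:2] for t in T])
def r(p):
    out=[]
    for k in range(11):
        a=p[2]+np.radians(24*(5-k));out+=list(P[k]-p[:2]-p[3]*np.array([np.cos(a),np.sin(a)]))
    return np.array(out)
s=least_squares(r,[hub[0],hub[1],0,.065],loss="soft_l1",f_scale=.001)
print("hub",hub,"ticks",s.x,"yaw deg",np.degrees(s.x[2]),np.round(r(s.x)*1e3,1))
print("key",ray("top",c,f(502,400),.085), "pred",w(s.x[:2],s.x[2],(-.053,-.072)))
lp=ray("top",c,f(230,160),.093);print("lever dir deg rel",np.degrees(np.arctan2(*(lp[:2]-hub[:2])[::-1])-s.x[2]))
for n in("top","scene"):
    c=manip.calibration(n);d=np.load(f"pics/{n}0.npy")
    for k in("stirrer","dial","start_key","beaker","slide_box","stopper"):
        p=back(c,d,np.load(f"pics/{n}_{k}.npy"));print(n,k,np.round(np.median(p,0),4),np.round(np.percentile(p,2,0),4),np.round(np.percentile(p,98,0),4))
E
```

```text
hub [0.50412959 0.10786691 0.089     ] ticks [ 0.50498781  0.11094989 -0.0232015   0.06629367] yaw deg -1.3293480339755057 [-0.2  1.   0.5  0.4 -0.4 -0.5 -0.4 -0.4 -0.7 -0.1  0.4 -0.   0.6 -0.3
 -0.   0.4 -0.2  0.3  0.3 -0.5  0.   0. ]
key [0.45011609 0.039913   0.085     ] pred [0.45033172 0.04019884]
lever dir deg rel 49.01736986940836
top stirrer [0.5739 0.102  0.0718] [0.4244 0.0119 0.0428] [0.7525 0.2059 0.0925]
top dial [0.5074 0.1154 0.0893] [0.4824 0.0898 0.0816] [0.541  0.1498 0.0952]
top start_key [0.4493 0.0421 0.0921] [0.4392 0.0301 0.0813] [0.4614 0.0543 0.0956]
top beaker [0.6787 0.1149 0.1392] [0.648  0.0857 0.0874] [0.7124 0.1465 0.17  ]
top slide_box [ 0.3752 -0.2237  0.0322] [ 0.3378 -0.2675 -0.0004] [ 0.411  -0.1816  0.0363]
top stopper [0.5728 0.1019 0.0718] [0.4246 0.012  0.0609] [0.7521 0.2054 0.092 ]
scene stirrer [0.4992 0.1299 0.0713] [0.4164 0.0184 0.0093] [0.739  0.2099 0.0917]
scene dial [0.4974 0.1205 0.0889] [0.4779 0.0894 0.0743] [0.534  0.1509 0.0952]
scene start_key [0.4431 0.0419 0.0919] [0.4347 0.0298 0.0845] [0.4556 0.0519 0.0947]
scene beaker [0.6542 0.1178 0.1428] [0.6447 0.0861 0.0939] [0.7067 0.1432 0.1698]
scene slide_box [ 0.3679 -0.2099  0.0329] [ 0.3442 -0.2629  0.0032] [ 0.4122 -0.1791  0.0361]
scene stopper [ 0.3832 -0.077   0.0235] [ 0.3751 -0.0912  0.0026] [ 0.4002 -0.0682  0.029 ]
```

View pics/scene0.png

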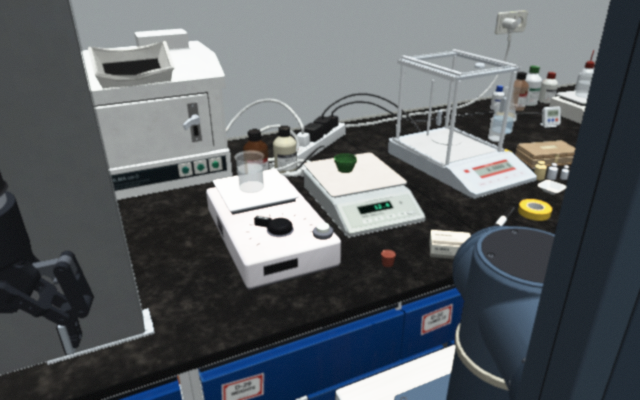

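```bash
python3 - <<'E'
from h import *
d=np.load("pics/top0.npy");c=manip.calibration("top")
m=np.zeros(d.shape,bool)
for (r0,r1,c0,c1) in [(20,230,0,140),(250,300,0,120),(250,285,120,160),(300,390,200,400),(320,360,270,350)]:
    m[:]=0;m[r0:r1,c0:c1]=1;p=back(c,d,m);print((r0,c0),len(p),np.round(np.percentile(p,[2,50,98],axis=0),2).tolist() if len(p) else "")
E
```

```text
(20, 0) 29272 [[0.47, 0.42, 0.15], [0.64, 0.42, 0.4], [0.89, 0.42, 0.55]]
(250, 0) 5971 [[0.3, 0.4, -0.0], [0.38, 0.4, 0.32], [0.42, 0.81, 0.52]]
(250, 120) 1395 [[0.35, 0.39, -0.0], [0.39, 0.4, 0.08], [0.43, 0.48, 0.2]]
(300, 200) 17934 [[-0.12, -0.37, -0.77], [0.11, 0.03, -0.75], [0.31, 0.48, 0.0]]
(320, 270) 3192 [[0.04, -0.16, -0.67], [0.11, 0.0, -0.65], [0.17, 0.17, -0.25]]
```

>>> step_arm:
  plan: "0 -2.7 -3 0 0 0 0;0 -2.7 -3 0 0 0 0;0 -2.7 -3 0 0 0 0;0 -2.7 -3 0 0 0 0;0 -2.7 -3 0 0 0 0"
  grip_force: 20

```text
time: 1.22
tcp_pos: [0.2214, 0.3322, 0.2463]
orientation: [-0.001, 0.114, 0.994, -0.001]
ft_force: [1.5, -0.9, -0.3]
finger_gap: 0.3
```

>>> step_arm:
  plan: "0 -2.6 -2.3 0 0 0 0;0 -2.6 -2.3 0 0 0 0;0 -2.6 -2.3 0 0 0 0;0 -2.6 -2.3 0 0 0 0;0 -4 -0.5 0 0 0 0"

```text
time: 1.63
tcp_pos: [0.3402, 0.1959, 0.248]
orientation: [0.001, 0.113, 0.994, 0.0]
ft_force: [0.8, 1.8, 0.8]
finger_gap: 0.001
```

>>> step_arm:
  plan: "0 0 0 0 0 0 -1.4;0 0 0 0 0 0 -1.4;0 0 0 0 0 0 -1.4;0 0 0 0 0 0 -1.4;0 0 0 0 0 0 -1.4"

```text
time: 2.05
tcp_pos: [0.3476, 0.1895, 0.2469]
orientation: [0.002, -0.195, 0.981, -0.001]
ft_force: [0.7, 0.7, -0.1]
finger_gap: 0.001
```

>>> step_arm:
  plan: "0 0 0 0 0 0 -1.4;0 0 0 0 0 0 -1.4;0 0 0 0 0 0 -1.4;0 0 0 0 0 0 -0.8;0 0 0 0 0 0 0"

```text
time: 2.47
tcp_pos: [0.3479, 0.189, 0.2475]
orientation: [0.002, -0.41, 0.912, -0.001]
ft_force: [-0.2, -0.3, -0.5]
finger_gap: 0.001
```

>>> step_arm:
  plan: "0 -2.3 -3.4 0 0 0 0.3;0 -2.3 -3.4 0 0 0 0;0 -2.3 -3.3 0 0 0 0;0 -2.3 -3.3 0 0 0 0;0 0 0 0 0 0 0"

```text
time: 2.88
tcp_pos: [0.5117, 0.1647, 0.2445]
orientation: [0.001, -0.395, 0.919, -0.001]
ft_force: [-0.4, -0.9, -1.6]
finger_gap: 0.002
```

```bash
cat > look.py <<'E'
from h import *
import sys
tag=sys.argv[1]
s=manip.observe();print(s["time"],s["tcp_pos"],s["orientation"],s["ft_force"])
for n in sys.argv[2:]:
    c=manip.calibration(n);im,d=manip.get_image(n);cv2.imwrite(f"pics/{n}_{tag}.png",im);np.savez(f"pics/{n}_{tag}.npz",d=d,K=c["K"],E=c["extrinsics"])
E
python3 look.py 1 wrist top
```

```text
2.8833 [0.51167461 0.16474827 0.24451314] [ 5.98748042e-04 -3.94531352e-01  9.18882079e-01 -6.14976590e-04] [-0.42486839 -0.87180219 -1.55905279]
```

View pics/wrist_1.png

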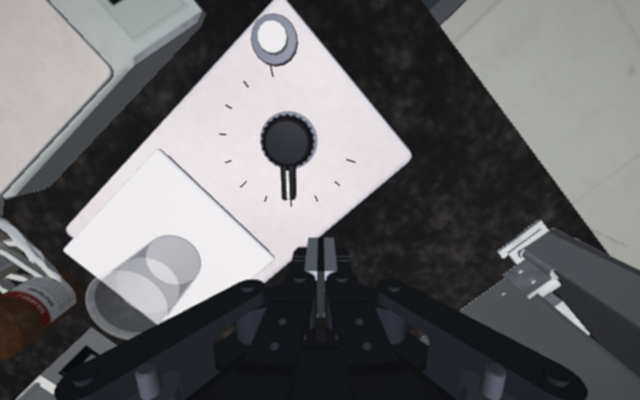

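View pics/top_1.png

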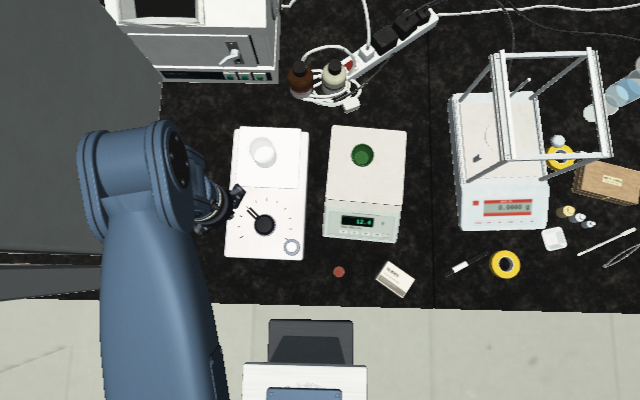

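```bash
python3 - <<'E'
from h import *
z=np.load("pics/top_1.npz");c={"K":z["K"],"extrinsics":z["E"]};d=z["d"]
m=np.zeros(d.shape,bool);m[125:235,75:200]=1
p=back(c,d,m);p=p[(p[:,1]<.395)&(p[:,2]>.15)];print("arm",np.round(np.percentile(p,[0,50,100],axis=0),3))
z=np.load("pics/wrist_1.npz");c={"K":z["K"],"extrinsics":z["E"]};d=z["d"]
hub=ray("",c,(288,139.5),.089);key=ray("",c,(272.5,37),.094);print("hub",hub,"key",key)
T=[(350.5,161),(337,184),(316,198.5),(291,203.5),(265,198.5),(242,184),(228,161.5),(222.5,134),(228.5,106),(247,83.5),(271,71)]
from scipy.optimize import least_squares
P=np.array([ray("",c,t,.07)[:2] for t in T])
def r(p):
    out=[]
    for k in range(11):
        a=p[2]+np.radians(24*(5-k));out+=list(P[k]-p[:2]-p[3]*np.array([np.cos(a),np.sin(a)]))
    return np.array(out)
s=least_squares(r,[hub[0],hub[1],0,.065],loss="soft_l1",f_scale=.001);print(s.x,np.degrees(s.x[2]),np.round(r(s.x)*1e3,1))
l=ray("",c,(289,197),.093);print("lever",l,np.degrees(np.arctan2(l[1]-s.x[1],l[0]-s.x[0])), "keypred",w(s.x[:2],s.x[2],(-.053,-.072)))
m[:]=0;m[238:262,308:333]=1
p=back(c,d,m);print("tip",np.round(np.percentile(p,[0,2,50,98,100],axis=0),4))
m[:]=0;m[30:46,264:281]=1;p=back(c,d,m);print("keytop",np.round(np.percentile(p,[2,50,98],axis=0),4))
m[:]=0;m[60:130,160:215]=1
p=back(c,d,m);print("deck",np.percentile(p[:,2],[5,50,95]))
E
python3 -c "
import cv2
a=cv2.imread('pics/wrist_1.png')[0:280,200:370];cv2.imwrite('pics/w1c.png',cv2.resize(a,None,fx=3.5,fy=2.1*1.66/1.66,interpolation=cv2.INTER_CUBIC)[:600])"
```

```text
arm [[0.434 0.11  0.311]
 [0.488 0.149 0.689]
 [0.559 0.215 0.703]]
hub [0.50155638 0.10779809 0.089     ] key [0.45015342 0.03945705 0.094     ]
[ 0.50473036  0.10883524 -0.02496328  0.06614709] -1.4302906324724827 [ 0.1 -0.2  0.1  0.2 -0.3  0.1 -0.5  0.1 -0.  -0.2  0.9 -0.6  0.1  0.4
  0.   0.2 -0.2 -0.2 -0.9  0.6  0.5 -0.4]
lever [0.53963333 0.14743977 0.093     ] 47.882763674620186 keypred [0.44994971 0.03818059]
tip [[0.5003 0.1516 0.2293]
 [0.5009 0.1519 0.2301]
 [0.5048 0.1558 0.2433]
 [0.5089 0.1598 0.2545]
 [0.5098 0.1602 0.2556]]
keytop [[0.4433 0.0314 0.0901]
 [0.4506 0.0388 0.0916]
 [0.4583 0.0461 0.0931]]
deck [-0.00121727  0.06583106  0.07059738]
```

View pics/w1c.png

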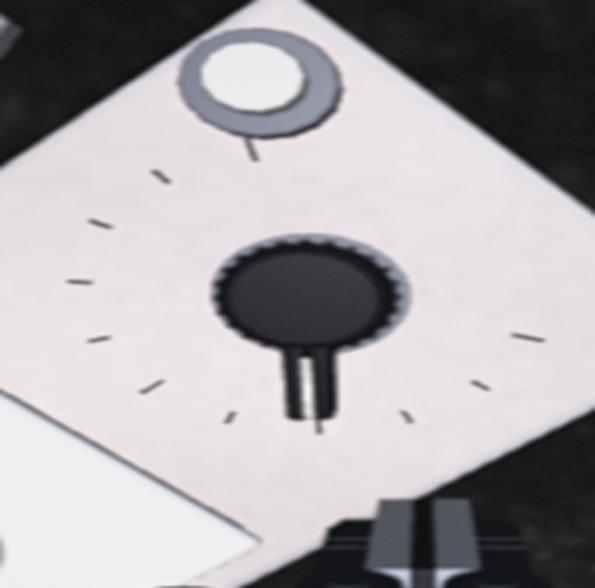

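>>> step_arm:
  plan: "0 0 0 3.5 0 0 0;0 0 0 3.5 0 0 0;0 0 0 3 0 0 0;0 0 0 2 0 0 0;0 0 0 0 0 0 0"

```text
time: 3.4
tcp_pos: [0.5052, 0.168, 0.1304]
orientation: [0.005, -0.394, 0.919, -0.0]
ft_force: [-0.1, -0.3, -1.4]
finger_gap: -0.001
```

```bash
python3 look.py 2 wrist
```

```text
3.4 [0.50516408 0.16804746 0.1303705 ] [ 5.46766652e-03 -3.93933371e-01  9.19122714e-01 -2.00705119e-04] [-0.11948497 -0.27268138 -1.36340995]
```

View pics/wrist_2.png

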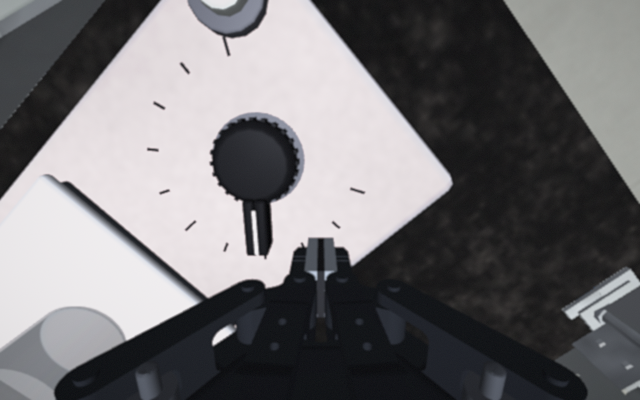

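>>> step_arm:
  plan: "0 -0.2 0 1.6 0 0 0;0 -0.2 0 1.2 0 0 0;0 0 0 0.3 0 0 0;0 0 0 0 0 0 0"

```text
time: 3.78
tcp_pos: [0.5106, 0.1733, 0.1094]
orientation: [0.012, -0.394, 0.919, -0.001]
ft_force: [0.2, -0.1, 0.7]
finger_gap: 0.003
```

```bash
cat > st.py <<'E'
from h import *
s=manip.observe();p=s["tcp_pos"];C=np.array([.5045,.109]);y0=np.radians(-1.4)
from scipy.spatial.transform import Rotation as R
q=s["orientation"];r=R.from_quat([q[1],q[2],q[3],q[0]]).as_matrix()
psi=np.degrees(np.arctan2(r[1,1],r[0,1]));
v=p[:2]-C
print("t",s["time"],"tcp",np.round(p,4),"psi",round(psi,1),"F",np.round(s["ft_force"],1),"tilt",np.round(r[:2,2],3))
# face angle of lever if in contact (half fingers h + 7 mm)
a=np.degrees(np.arctan2(v[1],v[0])-y0);rr=np.hypot(*v)
e=R.from_euler('z',psi-90,degrees=True).as_matrix()[:2,:2]
print("polar rel yaw",round(a,2),"r",round(rr*1e3,1),"radial along lever",np.round(v@e[:,0]*1e3,1),"tang",np.round(v@e[:,1]*1e3,1),"tool-lever angle rel",round(psi-90-np.degrees(y0),1))
E
python3 st.py; python3 look.py 3 wrist
```

```text
t 3.7833 tcp [0.5106 0.1733 0.1094] psi 136.4 F [ 0.2 -0.1  0.7] tilt [0.024 0.007]
polar rel yaw 86.0 r 64.6 radial along lever 50.8 tang 39.9 tool-lever angle rel 47.8
3.7833 [0.51057538 0.17332487 0.10944456] [ 0.01249522 -0.39423274  0.91892454 -0.00145191] [ 0.23477929 -0.07987024  0.72854721]
```

View pics/wrist_3.png

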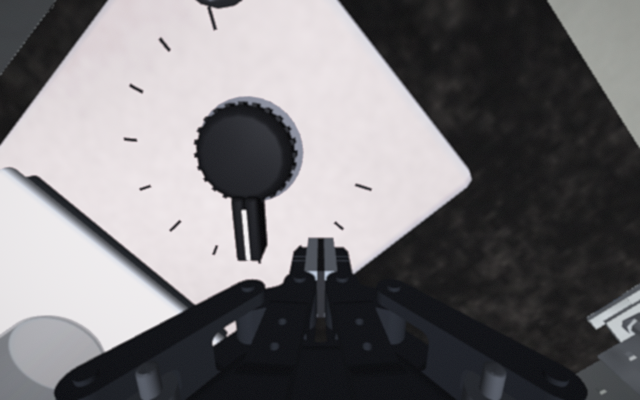

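```bash
python3 -c "
from h import *
s=manip.observe();print(np.round(s['qpos'],3),np.round(s['qd'],3),np.round(s['tau'],1),s['ft_torque'])"
```

```text
[ 0.202  0.074 -0.153  1.318  0.002 -0.609] [-0.004  0.001  0.014 -0.002 -0.004 -0.003] [ -0.  -33.9  31.2  -0.2  -0.    0. ] [ 0.02043585 -0.00369462  0.0201348 ]
```

>>> step_arm:
  plan: "0 0 0 0.5 0 0 0;0 0 0 0 0 0 0"

```text
time: 4.0
tcp_pos: [0.5126, 0.1738, 0.1077]
orientation: [0.015, -0.394, 0.919, -0.002]
ft_force: [-0.4, 0.6, 0.0]
finger_gap: 0.001
```

```bash
python3 st.py; python3 -c "
from h import *
s=manip.observe();print(np.round(s['qpos'],3),np.round(s['qd'],3),np.round(s['tau'],1),s['ft_torque'])"
```

```text
t 4.0 tcp [0.5126 0.1738 0.1077] psi 136.4 F [-0.4  0.6  0. ] tilt [0.03  0.008]
polar rel yaw 84.24 r 65.3 radial along lever 52.6 tang 38.8 tool-lever angle rel 47.8
[ 0.202  0.074 -0.157  1.308  0.002 -0.609] [-0.    -0.019  0.036  0.016 -0.002  0.001] [  0.  -35.6  32.8  -0.5   0.    0. ] [-0.07817442  0.11634357 -0.02743546]
```

>>> step_arm:
  plan: "0 0 0 1.5 0 0 0;0 0 0 0 0 0 0"

```text
time: 4.17
tcp_pos: [0.5147, 0.1742, 0.0948]
orientation: [0.017, -0.394, 0.919, -0.002]
ft_force: [-1.4, -0.6, -0.6]
finger_gap: -0.001
```

```bash
python3 st.py; python3 -c "
from h import *
s=manip.observe();print(np.round(s['qpos'],3),np.round(s['qd'],3),np.round(s['tau'],1),s['ft_torque'])"; python3 look.py 4 scene wrist
```

```text
t 4.1667 tcp [0.5147 0.1742 0.0948] psi 136.4 F [-1.4 -0.6 -0.6] tilt [0.034 0.009]
polar rel yaw 82.5 r 66.0 radial along lever 54.3 tang 37.6 tool-lever angle rel 47.8
[ 0.202  0.082 -0.176  1.278  0.002 -0.609] [-0.001 -0.04   0.08   0.037 -0.     0.003] [ -0.1 -37.9  35.1  -1.1   0.   -0. ] [-0.03428683  0.12212254  0.01364285]
4.1667 [0.51471289 0.1742154  0.09477909] [ 0.01729054 -0.39412643  0.91889022 -0.00248259] [-1.38803564 -0.5507155  -0.61904914]
```

View pics/scene_4.png

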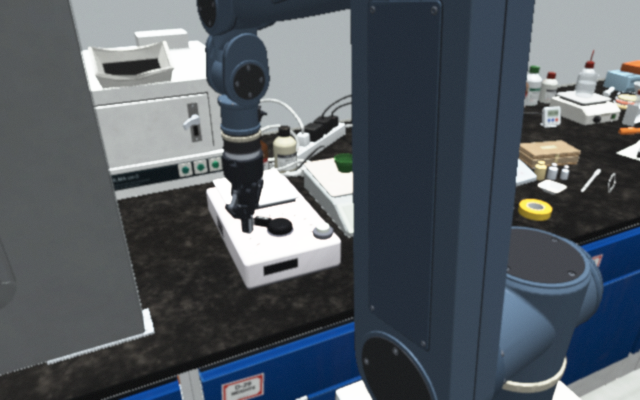

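>>> step_arm:
  plan: "0 0.7 0 0 -0.2 0.35 0;0 0 0 0 0 0 0;0 0 0 0 0 0 0"

```text
time: 4.52
tcp_pos: [0.5132, 0.1698, 0.1004]
orientation: [0.004, -0.394, 0.919, -0.001]
ft_force: [-0.3, 0.2, -0.4]
finger_gap: -0.002
```

```bash
python3 st.py
```

```text
t 4.5167 tcp [0.5132 0.1698 0.1004] psi 136.4 F [-0.3  0.2 -0.4] tilt [0.008 0.001]
polar rel yaw 83.26 r 61.4 radial along lever 50.0 tang 35.6 tool-lever angle rel 47.8
```

>>> step_arm:
  plan: "0 0.4 -0.6 0.4 0 0 0;0 0 0 0 0 0 0;0 0 -0.6 0 0 0 0;0 0 0 0 0 0 0"

```text
time: 4.85
tcp_pos: [0.5208, 0.1581, 0.0976]
orientation: [0.006, -0.394, 0.919, -0.002]
ft_force: [-0.1, 0.0, 0.3]
finger_gap: -0.005
```

```bash
python3 st.py; python3 look.py 5 wrist
```

```text
t 4.85 tcp [0.5208 0.1581 0.0976] psi 136.4 F [-0.1  0.   0.3] tilt [0.012 0.002]
polar rel yaw 73.09 r 51.7 radial along lever 46.8 tang 22.1 tool-lever angle rel 47.8
4.85 [0.52075499 0.15811948 0.09764438] [ 0.00599088 -0.39432654  0.91894958 -0.00153282] [-0.11009955  0.02790653  0.26314537]
```

View pics/wrist_5.png

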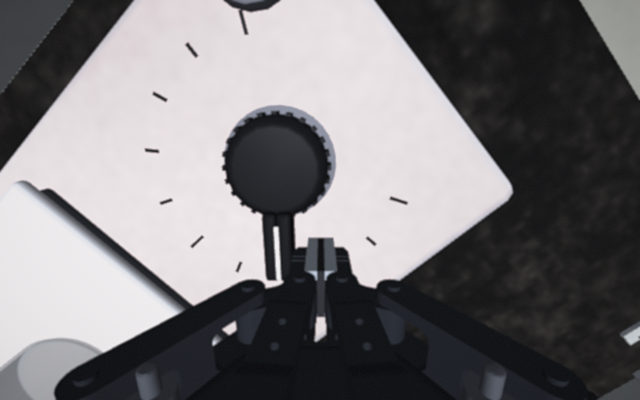

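>>> step_arm:
  plan: "0 0 -0.4 0 0 0 0;0 0 0 0 0 0 0;0 0 -0.3 0 0 0 0;0 0 0 0 0 0 0"

```text
time: 5.23
tcp_pos: [0.5235, 0.156, 0.0971]
orientation: [0.005, -0.395, 0.919, 0.003]
ft_force: [0.2, 0.2, 0.1]
finger_gap: 0.003
```

```bash
python3 st.py; python3 look.py 6 wrist
```

```text
t 5.2333 tcp [0.5235 0.156  0.0971] psi 136.6 F [0.2 0.2 0.1] tilt [0.007 0.009]
polar rel yaw 69.37 r 50.7 radial along lever 47.2 tang 18.5 tool-lever angle rel 48.0
5.2333 [0.52351444 0.1559803  0.09711074] [ 0.00478223 -0.39522351  0.91856818  0.00283103] [0.22683141 0.19376953 0.05513365]
```

View pics/wrist_6.png

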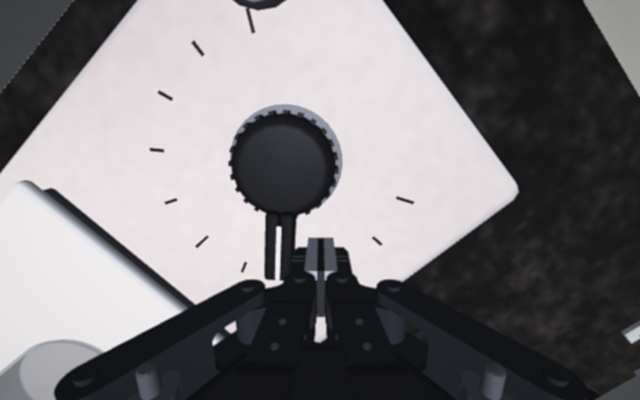

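>>> step_arm:
  plan: "0 0 -0.6 0 0 0 0;0 0 0 0 0 0 0"

```text
time: 5.45
tcp_pos: [0.5281, 0.1519, 0.0971]
orientation: [0.005, -0.396, 0.918, 0.003]
ft_force: [-0.3, -1.2, 0.1]
finger_gap: -0.001
```

```bash
python3 st.py; python3 look.py 7 wrist
```

```text
t 5.45 tcp [0.5281 0.1519 0.0971] psi 136.6 F [-0.3 -1.2  0.1] tilt [0.007 0.009]
polar rel yaw 62.62 r 49.0 radial along lever 47.4 tang 12.4 tool-lever angle rel 48.0
5.45 [0.52807622 0.15192918 0.09708828] [ 0.00489152 -0.39560121  0.91840543  0.00268717] [-0.27088671 -1.17791356  0.05289745]
```

View pics/wrist_7.png

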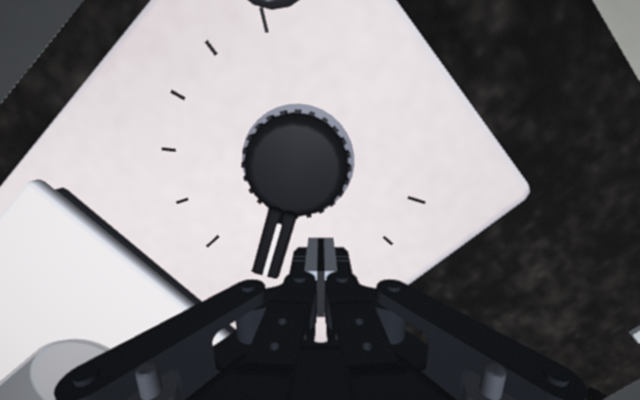

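```bash
cat > lev.py <<'E'
from h import *
import sys
# usage: tag, u,v of two points on white line
def ang(tag,p1,p2,cam="wrist"):
    z=np.load(f"pics/{cam}_{tag}.npz");c={"K":z["K"],"extrinsics":z["E"]}
    a=ray("",c,p1,.093);b=ray("",c,p2,.093);C=np.array([.5045,.109])
    print(tag,"line dir",np.degrees(np.arctan2(*(b-a)[[1,0]]))+1.4,"from centre",np.degrees(np.arctan2(*(b[:2]-C)[::-1]))+1.4)
E
python3 - <<'E'
from lev import *
ang(5,(278,222),(278,277));ang(6,(279,222),(279,277));ang(7,(283,216),(267,271))
ims=[cv2.imread(f"pics/wrist_{i}.png")[190:290,230:340] for i in(6,7)]
cv2.imwrite("pics/c67.png",cv2.resize(np.hstack(ims),None,fx=3.6,fy=3.6,interpolation=cv2.INTER_CUBIC))
E
```

```text
5 line dir 45.41775973969851 from centre 47.795723243639266
6 line dir 45.58445663372803 from centre 44.72833550398572
7 line dir 30.755807334609838 from centre 31.330567075412283
```

View pics/c67.png

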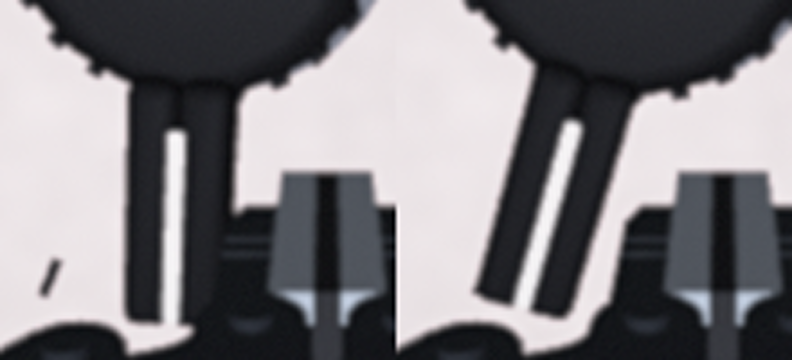

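```bash
python3 look.py 8 wrist; python3 - <<'E'
from lev import *
ims=[cv2.imread(f"pics/wrist_{i}.png")[190:290,230:340] for i in(7,8)]
cv2.imwrite("pics/c78.png",cv2.resize(np.hstack(ims),None,fx=3.6,fy=3.6,interpolation=cv2.INTER_CUBIC))
E
```

```text
5.5 [0.52771682 0.15209444 0.09701196] [ 0.0046594  -0.39559472  0.9184089   0.00286287] [-0.18158239  0.33851659  0.38809037]
```

View pics/c78.png

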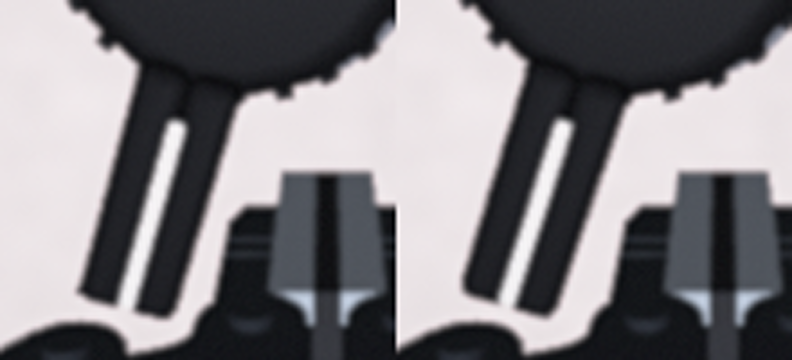

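>>> step_arm:
  plan: "0 -0.2 0 0 0 0 1.2;0 -0.2 0 0 0 0 1.2;0 -0.2 0 0 0 0 1.2;0 -0.2 0 0 0 0 1.2;0 0 0 0 0 0 0"

```text
time: 5.97
tcp_pos: [0.536, 0.1542, 0.0975]
orientation: [0.005, -0.185, 0.983, 0.0]
ft_force: [0.1, -0.6, 0.2]
finger_gap: 0.001
```

```bash
python3 st.py; python3 look.py 9 wrist
```

```text
t 5.9667 tcp [0.536  0.1542 0.0975] psi 111.4 F [ 0.1 -0.6  0.2] tilt [0.01  0.003]
polar rel yaw 56.52 r 55.1 radial along lever 45.8 tang 30.6 tool-lever angle rel 22.8
5.9667 [0.53598835 0.15417007 0.09750326] [ 5.25756276e-03 -1.85310615e-01  9.82665884e-01  3.08152953e-04] [ 0.13573255 -0.60654366  0.20365697]
```

View pics/wrist_9.png

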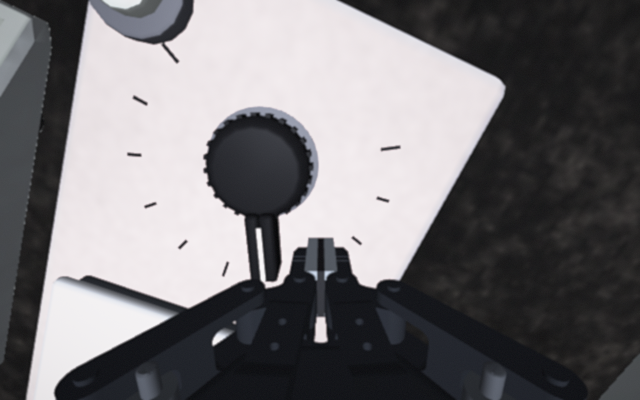

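>>> step_arm:
  plan: "0 0 -1.2 0 0 0 0;0 0 0 0 0 0 0;0 0 -0.5 0 0 0 0;0 0 0 0 0 0 0"

```text
time: 6.35
tcp_pos: [0.5426, 0.1366, 0.0974]
orientation: [0.005, -0.191, 0.982, 0.0]
ft_force: [1.0, -0.4, -0.5]
finger_gap: 0.002
```

```bash
python3 st.py; python3 look.py 10 wrist
```

```text
t 6.35 tcp [0.5426 0.1366 0.0974] psi 112.0 F [ 1.  -0.4 -0.5] tilt [0.01  0.002]
polar rel yaw 37.34 r 47.0 radial along lever 45.7 tang 11.4 tool-lever angle rel 23.4
6.35 [0.54259004 0.13661532 0.09744172] [ 5.20732312e-03 -1.90634098e-01  9.81647331e-01  2.06674596e-04] [ 0.95076207 -0.36208835 -0.50810924]
```

View pics/wrist_10.png

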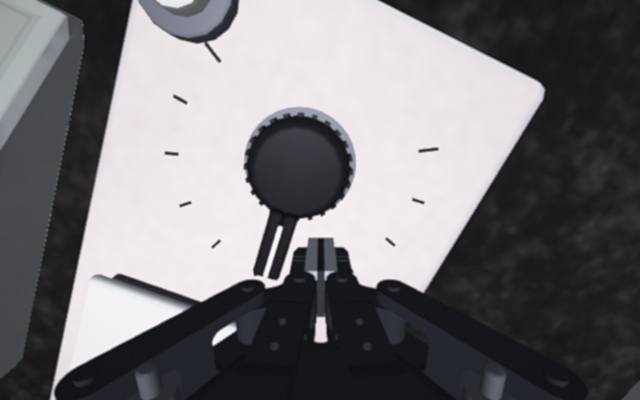

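>>> step_arm:
  plan: "0 -0.2 0 0 0 0 1.2;0 -0.2 0 0 0 0 1.2;0 -0.2 0 0 0 0 1.2;0 -0.2 0 0 0 0 1.2;0 0 0 0 0 0 0"

```text
time: 6.82
tcp_pos: [0.5506, 0.1365, 0.0977]
orientation: [0.005, 0.027, 1.0, -0.0]
ft_force: [-0.7, -1.0, 0.3]
finger_gap: 0.002
```

```bash
python3 st.py; python3 look.py 11 wrist
```

```text
t 6.8167 tcp [0.5506 0.1365 0.0977] psi 86.9 F [-0.7 -1.   0.3] tilt [ 0.01 -0.  ]
polar rel yaw 32.23 r 53.7 radial along lever 44.5 tang 30.0 tool-lever angle rel -1.7
6.8167 [0.55059202 0.13650502 0.09772032] [ 5.13412849e-03  2.71916268e-02  9.99617054e-01 -3.99418279e-05] [-0.68361162 -0.96794225  0.33271231]
```

View pics/wrist_11.png

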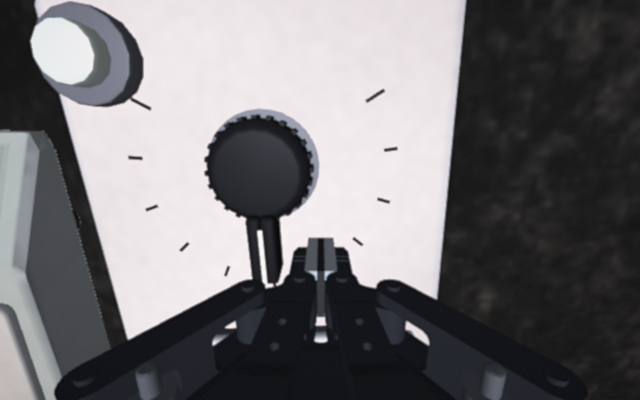

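>>> step_arm:
  plan: "0 0 -1.2 0 0 0 0;0 0 0 0 0 0 0;0 0 -0.5 0 0 0 0;0 0 0 0 0 0 0"

```text
time: 7.2
tcp_pos: [0.5494, 0.1182, 0.0978]
orientation: [0.005, 0.021, 1.0, 0.0]
ft_force: [-0.2, 0.4, -0.1]
finger_gap: -0.003
```

```bash
python3 st.py; python3 look.py 12 wrist
```

```text
t 7.2 tcp [0.5494 0.1182 0.0978] psi 87.6 F [-0.2  0.4 -0.1] tilt [0.01 0.  ]
polar rel yaw 13.03 r 45.8 radial along lever 44.4 tang 11.1 tool-lever angle rel -1.0
7.2 [0.54937517 0.11823241 0.09779978] [5.19117794e-03 2.12273006e-02 9.99761155e-01 2.93063672e-04] [-0.19443586  0.38411554 -0.05873647]
```

View pics/wrist_12.png

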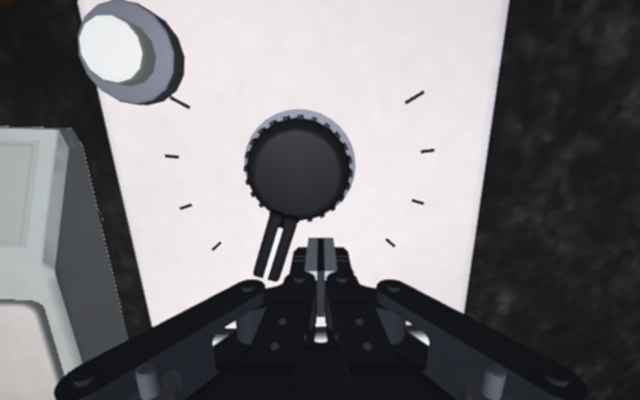

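>>> step_arm:
  plan: "0 -0.2 0 0 0 0 1.1;0 -0.2 0 0 0 0 1.1;0 -0.2 0 0 0 0 1.1;0 -0.2 0 0 0 0 1.1;0 -0.1 0 0 0 0 0"

```text
time: 7.67
tcp_pos: [0.5572, 0.1148, 0.0977]
orientation: [0.004, 0.22, 0.976, 0.0]
ft_force: [-0.1, -0.1, -0.6]
finger_gap: 0.001
```

```bash
python3 st.py; python3 look.py 13 wrist
```

```text
t 7.6667 tcp [0.5572 0.1148 0.0977] psi 64.6 F [-0.1 -0.1 -0.6] tilt [ 0.009 -0.002]
polar rel yaw 7.65 r 53.0 radial along lever 45.1 tang 27.8 tool-lever angle rel -24.0
7.6667 [0.55717288 0.1147659  0.0977455 ] [4.39345410e-03 2.19752274e-01 9.75545814e-01 2.44365871e-05] [-0.05960303 -0.07966449 -0.64169769]
```

View pics/wrist_13.png

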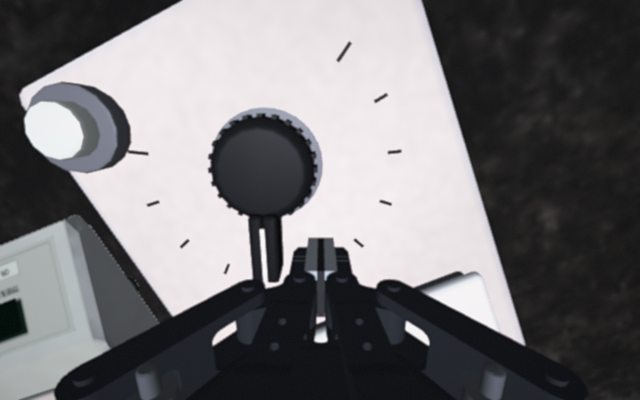

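>>> step_arm:
  plan: "0 0 -1 0 0 0 0;0 0 0 0 0 0 0;0 0 -0.5 0 0 0 0;0 0 0 0 0 0 0"

```text
time: 8.05
tcp_pos: [0.551, 0.101, 0.0979]
orientation: [0.005, 0.214, 0.977, 0.002]
ft_force: [-0.7, -0.6, 0.1]
finger_gap: -0.001
```

```bash
python3 st.py; python3 look.py 14 wrist
```

```text
t 8.05 tcp [0.551  0.101  0.0979] psi 65.2 F [-0.7 -0.6  0.1] tilt [0.011 0.001]
polar rel yaw -8.42 r 47.2 radial along lever 45.6 tang 12.2 tool-lever angle rel -23.4
8.05 [0.5509953  0.10095494 0.09794507] [0.00512351 0.2143521  0.97674186 0.00150353] [-0.74123738 -0.57225958  0.09426316]
```

View pics/wrist_14.png

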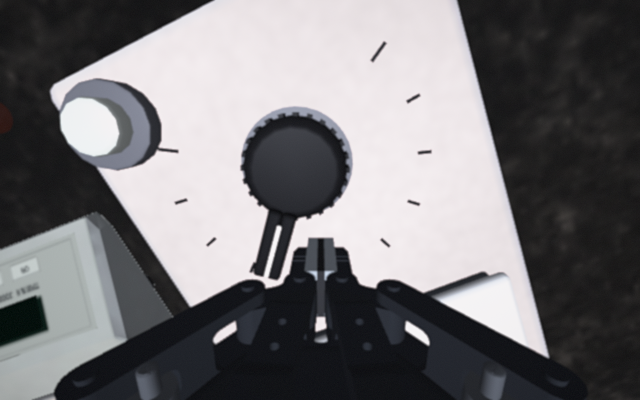

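Past the crest and snapping. Now I back off (+y) and rise.

>>> step_arm:
  plan: "0 0 1.5 0 0 0 0;0 0 0 -2 0 0 0;0 0 0 -3 0 0 0;0 0 0 -2 0 0 0;0 0 0 0 0 0 0"

```text
time: 8.52
tcp_pos: [0.554, 0.116, 0.1669]
orientation: [0.001, 0.214, 0.977, -0.001]
ft_force: [0.8, -0.0, 0.4]
finger_gap: -0.002
```

```bash
python3 st.py; python3 look.py 15 wrist
```

```text
t 8.5167 tcp [0.554  0.116  0.1669] psi 65.3 F [ 0.8 -0.   0.4] tilt [ 0.001 -0.002]
polar rel yaw 9.47 r 50.0 radial along lever 42.0 tang 27.1 tool-lever angle rel -23.3
8.5167 [0.55398183 0.11601812 0.16688344] [ 6.75053713e-04  2.14008454e-01  9.76831189e-01 -8.68910378e-04] [ 0.80357805 -0.00305881  0.43422329]
```

View pics/wrist_15.png

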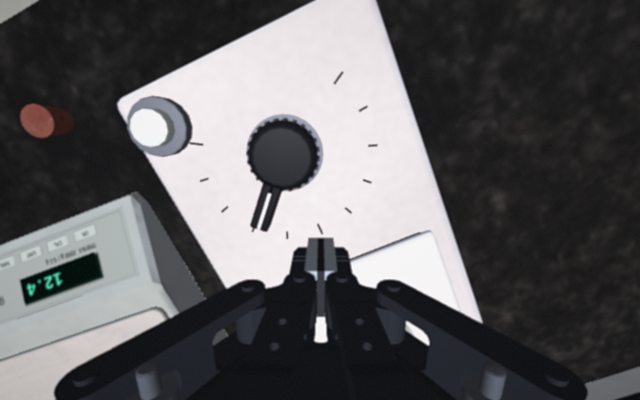

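>>> step_arm:
  plan: "0 1.55 -2.85 0 0 0 0;0 1.55 -2.85 0 0 0 0;0 1.55 -2.85 0 0 0 0;0 1.55 -2.85 0 0 0 0;0 0 0 0 0 0 0"

```text
time: 8.98
tcp_pos: [0.4441, 0.0384, 0.1549]
orientation: [-0.007, 0.211, 0.977, -0.003]
ft_force: [1.5, -0.5, -1.3]
finger_gap: 0.0
```

```bash
python3 st.py; python3 look.py 16 wrist top; python3 - <<'E'
from lev import *
ang(15,(268,195),(257,229))
t=cv2.imread("pics/top_16.png")[110:310,200:420];cv2.imwrite("pics/t16.png",cv2.resize(t,None,fx=3,fy=3))
E
```

```text
t 8.9833 tcp [0.4441 0.0384 0.1549] psi 65.7 F [ 1.5 -0.5 -1.3] tilt [-0.015 -0.003]
polar rel yaw -129.18 r 92.9 radial along lever -26.0 tang -89.2 tool-lever angle rel -22.9
8.9833 [0.44406218 0.03844392 0.15494413] [-0.00703593  0.21089691  0.97747842 -0.00298959] [ 1.53350533 -0.48598205 -1.33805419]
15 line dir -43.240988254972535 from centre -43.85497513880614
```

View pics/wrist_16.png

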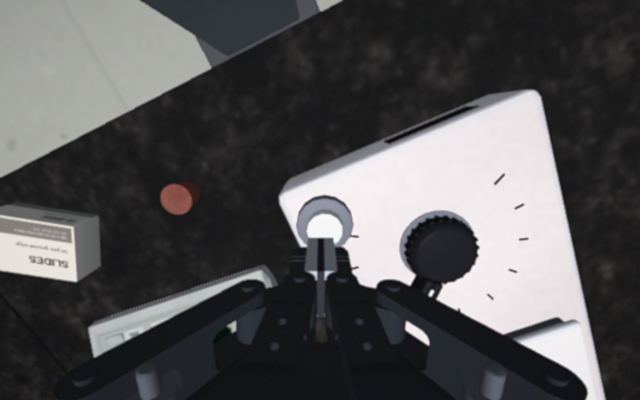

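View pics/t16.png

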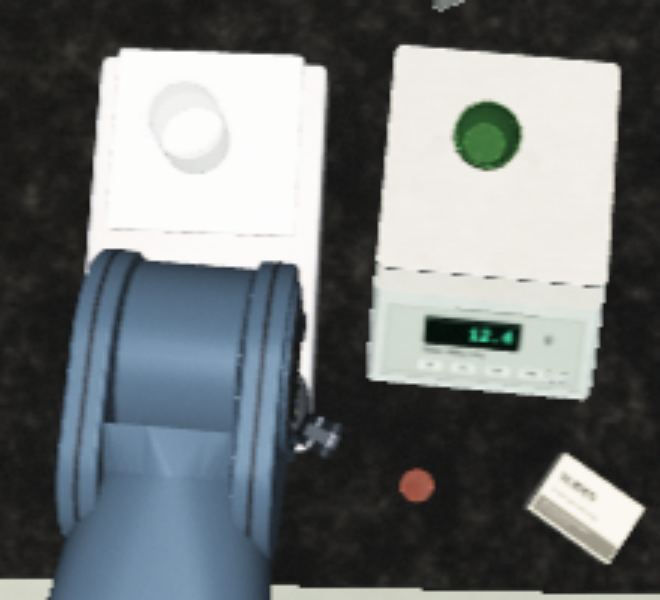

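>>> step_arm:
  plan: "0 -0.5 0.25 1.5 0 0 0;0 0 0 1.5 0 0 0;0 0 0 0 0 0 0;0 0 0 0 0 0 0"

```text
time: 9.42
tcp_pos: [0.458, 0.0422, 0.1249]
orientation: [-0.002, 0.209, 0.978, -0.001]
ft_force: [-0.1, 0.2, -0.0]
finger_gap: 0.001
```

```bash
python3 st.py; python3 look.py 17 wrist
```

```text
t 9.4167 tcp [0.458  0.0422 0.1249] psi 65.8 F [-0.1  0.2 -0. ] tilt [-0.004 -0.   ]
polar rel yaw -123.45 r 81.4 radial along lever -15.1 tang -80.0 tool-lever angle rel -22.8
9.4167 [0.45798302 0.042199   0.12485041] [-2.14359631e-03  2.09499008e-01  9.77806378e-01 -5.08085884e-04] [-0.11740543  0.21022628 -0.00231844]
```

View pics/wrist_17.png

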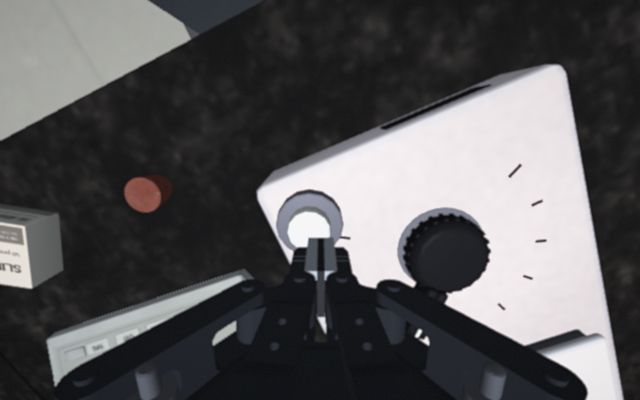

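>>> step_arm:
  plan: "0 0.6 -0.7 0 0 0 0;0 0 0 0 0 0 0;0 0 0 0 0 0 0"

```text
time: 9.72
tcp_pos: [0.4504, 0.0387, 0.1263]
orientation: [-0.002, 0.209, 0.978, -0.0]
ft_force: [1.2, -0.2, -0.2]
finger_gap: 0.004
```

```bash
python3 st.py; python3 look.py 18 wrist;python3 - <<'E'
from h import *
z=np.load("pics/wrist_18.npz");c={"K":z["K"],"extrinsics":z["E"]}
im=cv2.imread("pics/wrist_18.png")
cv2.imwrite("pics/w18c.png",cv2.resize(im[170:300,240:400],None,fx=4.5,fy=4.5,interpolation=cv2.INTER_CUBIC))
E
```

```text
t 9.7167 tcp [0.4504 0.0387 0.1263] psi 65.9 F [ 1.2 -0.2 -0.2] tilt [-0.003 -0.   ]
polar rel yaw -126.21 r 88.7 radial along lever -20.8 tang -86.2 tool-lever angle rel -22.7
9.7167 [0.45037221 0.03874562 0.12630189] [-1.61082021e-03  2.08598000e-01  9.78000066e-01 -3.89176345e-04] [ 1.17536203 -0.15897321 -0.20786137]
```

View pics/w18c.png

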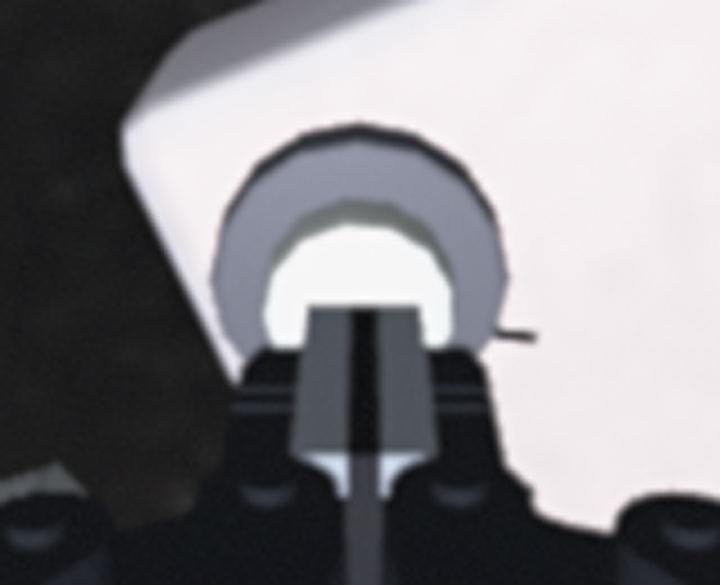

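>>> step_arm:
  plan: "0 0 0 1.1 0 0 0;0 0 0 0 0 0 0;0 0 0 0 0 0 0"

```text
time: 10.02
tcp_pos: [0.4514, 0.0386, 0.1158]
orientation: [0.0, 0.209, 0.978, -0.0]
ft_force: [-0.3, 0.0, 0.4]
finger_gap: -0.001
```

```bash
python3 st.py
```

```text
t 10.0167 tcp [0.4514 0.0386 0.1158] psi 65.9 F [-0.3  0.   0.4] tilt [ 0. -0.]
polar rel yaw -125.63 r 88.2 radial along lever -19.7 tang -86.0 tool-lever angle rel -22.7
```

>>> step_arm:
  plan: "0 0 0 0.6 0 0 0;0 0 0 0 0 0 0"

```text
time: 10.18
tcp_pos: [0.4517, 0.0385, 0.1096]
orientation: [0.001, 0.209, 0.978, -0.0]
ft_force: [-1.0, 0.0, 2.6]
finger_gap: 0.0
```

>>> step_arm:
  plan: "0 0.1 0 0.4 0 0 0;0 0 0 0 0 0 0"

```text
time: 10.35
tcp_pos: [0.4517, 0.0386, 0.1064]
orientation: [0.002, 0.209, 0.978, -0.0]
ft_force: [-2.4, 0.7, 3.7]
finger_gap: -0.001
```

>>> step_arm:
  plan: "0 0 0 0.4 0 0 0;0 0 0 0 0 0 0"

```text
time: 10.52
tcp_pos: [0.452, 0.0386, 0.106]
orientation: [0.003, 0.209, 0.978, -0.0]
ft_force: [-2.3, -0.2, 4.4]
finger_gap: 0.001
```

>>> step_arm:
  plan: "0 0 0 0.4 0 0 0;0 0 0 0 0 0 0"

```text
time: 10.68
tcp_pos: [0.4523, 0.0386, 0.1062]
orientation: [0.004, 0.209, 0.978, -0.0]
ft_force: [-3.3, 0.1, 4.3]
finger_gap: -0.0
```

>>> step_arm:
  plan: "0 0.1 0 0.8 0 0 0;0 0 0 0 0 0 0"

```text
time: 10.85
tcp_pos: [0.4536, 0.0386, 0.1074]
orientation: [0.008, 0.209, 0.978, -0.0]
ft_force: [-2.9, -0.1, 3.0]
finger_gap: 0.0
```

>>> step_arm:
  plan: "0 0.3 -0.1 1 0.1 0.2 0;0 0 0 0.8 0 0 0;0 0 0 0 0 0 0"

```text
time: 11.1
tcp_pos: [0.4547, 0.0388, 0.1082]
orientation: [0.006, 0.208, 0.978, -0.002]
ft_force: [-1.9, -0.2, 2.4]
finger_gap: -0.002
```

```bash
python3 st.py; python3 look.py 19 wrist scene;python3 - <<'E'
from h import *
im=cv2.imread("pics/wrist_19.png")[170:300,240:400]
i2=cv2.imread("pics/scene_19.png")[180:280,220:370]
cv2.imwrite("pics/w19c.png",cv2.resize(im,None,fx=4.5,fy=4.5,interpolation=cv2.INTER_CUBIC))
cv2.imwrite("pics/s19c.png",cv2.resize(i2,None,fx=5,fy=5,interpolation=cv2.INTER_CUBIC))
E
```

```text
t 11.1 tcp [0.4547 0.0388 0.1082] psi 65.9 F [-1.9 -0.2  2.4] tilt [ 0.01  -0.006]
polar rel yaw -123.92 r 86.1 radial along lever -16.8 tang -84.4 tool-lever angle rel -22.7
11.1 [0.45472544 0.03875782 0.10815257] [ 0.00564798  0.20834763  0.97803673 -0.00187596] [-1.93489999 -0.2291472   2.3830348 ]
```

View pics/w19c.png

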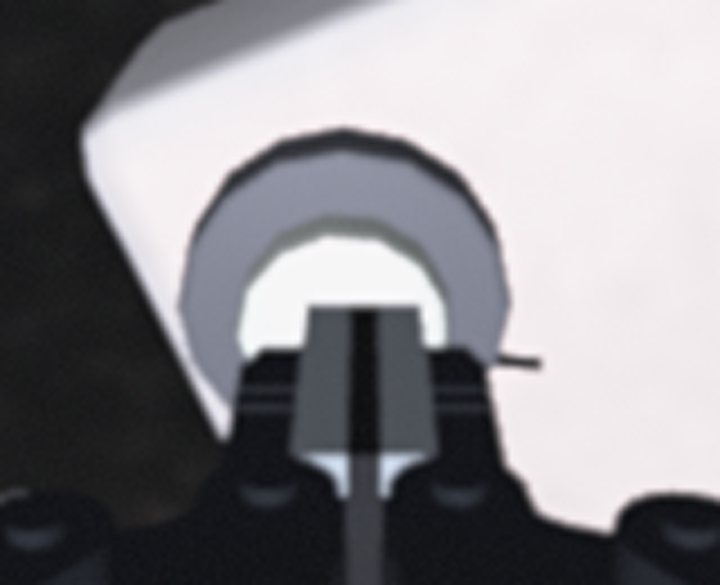

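View pics/s19c.png

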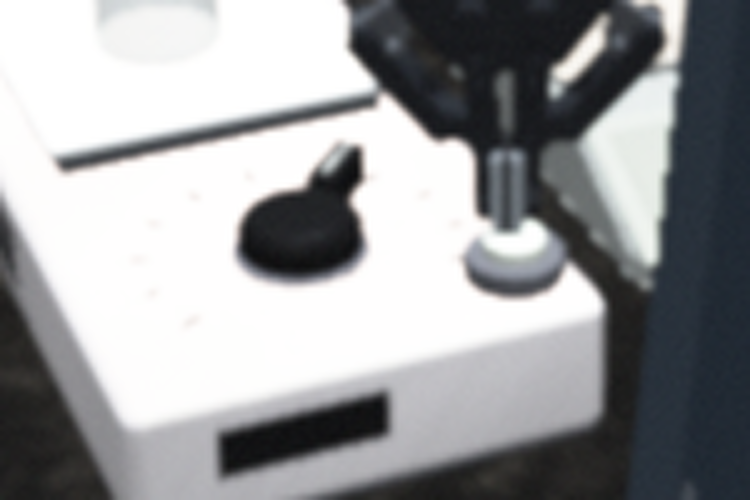

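>>> step_arm:
  plan: "0 0.4 -0.2 -0.8 0 0.1 0;0 0.1 0 0 0 0 0;0 0 0 0 0 0 0"

```text
time: 11.45
tcp_pos: [0.4507, 0.0393, 0.1154]
orientation: [0.003, 0.208, 0.978, -0.0]
ft_force: [-0.3, -0.4, -0.4]
finger_gap: -0.0
```

```bash
python3 st.py
```

```text
t 11.45 tcp [0.4507 0.0393 0.1154] psi 66.0 F [-0.3 -0.4 -0.4] tilt [ 0.006 -0.002]
polar rel yaw -126.24 r 88.1 radial along lever -20.7 tang -85.6 tool-lever angle rel -22.6
```

>>> step_arm:
  plan: "0 0.1 0 0.8 0 0 0;0 0.1 -0.05 0.7 0 0 0;0 0.1 -0.05 0.7 0 0.05 0"

```text
time: 11.7
tcp_pos: [0.4515, 0.0396, 0.104]
orientation: [0.007, 0.208, 0.978, 0.001]
ft_force: [-18.1, 0.5, 56.3]
finger_gap: 0.003
```

>>> step_arm:
  plan: "0 0 0 0.1 0 0 0"

```text
time: 11.78
tcp_pos: [0.4518, 0.0396, 0.1064]
orientation: [0.008, 0.208, 0.978, 0.001]
ft_force: [-2.9, -1.0, 3.8]
finger_gap: 0.0
```

>>> step_arm:
  plan: "0 0.1 0 0.3 0 0.1 0;0 0.1 0 0.3 0 0.05 0;0 0 0 0.3 0 0 0"

```text
time: 12.03
tcp_pos: [0.4522, 0.0396, 0.1047]
orientation: [0.006, 0.208, 0.978, 0.002]
ft_force: [-10.8, 0.5, 24.2]
finger_gap: -0.0
```

>>> step_arm:
  plan: "0 0 0 0.4 0 0 0"

```text
time: 12.12
tcp_pos: [0.4522, 0.0396, 0.1046]
orientation: [0.006, 0.208, 0.978, 0.002]
ft_force: [-10.6, 1.0, 30.9]
finger_gap: 0.0
```

>>> step_arm:
  plan: "0 0 0 0.4 0 0 0"

```text
time: 12.2
tcp_pos: [0.4521, 0.0396, 0.1047]
orientation: [0.007, 0.208, 0.978, 0.002]
ft_force: [-9.8, -0.0, 25.3]
finger_gap: 0.001
```

```bash
python3 look.py 20 scene;python3 - <<'E'
from h import *
i2=cv2.imread("pics/scene_20.png")[180:280,220:370]
cv2.imwrite("pics/s20c.png",cv2.resize(i2,None,fx=5,fy=5,interpolation=cv2.INTER_CUBIC))
E
```

```text
12.2 [0.45214604 0.03963204 0.10465017] [0.00689609 0.20777366 0.97815126 0.00163338] [-9.76410216 -0.03942726 25.3440269 ]
```

View pics/s20c.png

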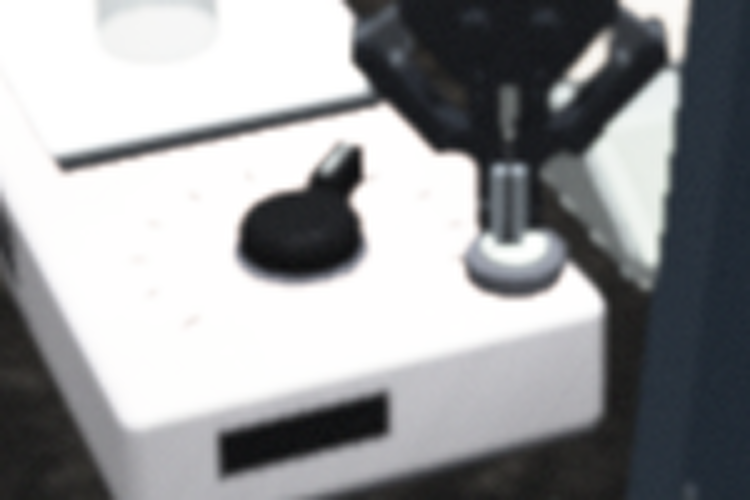

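>>> step_arm:
  plan: "0 0 0 -1 0 0 0;0 0 0 -2 0 0 0;0 0 0 -3 0 0 0;0 0 0 -3 0 0 0;0 0 0 0 0 0 0"

```text
time: 12.67
tcp_pos: [0.4473, 0.0402, 0.1915]
orientation: [0.002, 0.208, 0.978, 0.001]
ft_force: [1.4, 0.2, 1.0]
finger_gap: -0.001
```

```bash
python3 st.py; python3 look.py 21 wrist scene top;python3 - <<'E'
from h import *
i2=cv2.imread("pics/scene_21.png")[180:280,220:370]
cv2.imwrite("pics/s21c.png",cv2.resize(i2,None,fx=5,fy=5,interpolation=cv2.INTER_CUBIC))
E
```

```text
t 12.6667 tcp [0.4473 0.0402 0.1915] psi 66.0 F [1.4 0.2 1. ] tilt [0.004 0.001]
polar rel yaw -128.34 r 89.5 radial along lever -24.3 tang -86.2 tool-lever angle rel -22.6
12.6667 [0.44726329 0.04015963 0.19150281] [2.07925200e-03 2.07579382e-01 9.78215512e-01 9.43390100e-04] [1.44524487 0.19256013 1.01838371]
```

View pics/s21c.png

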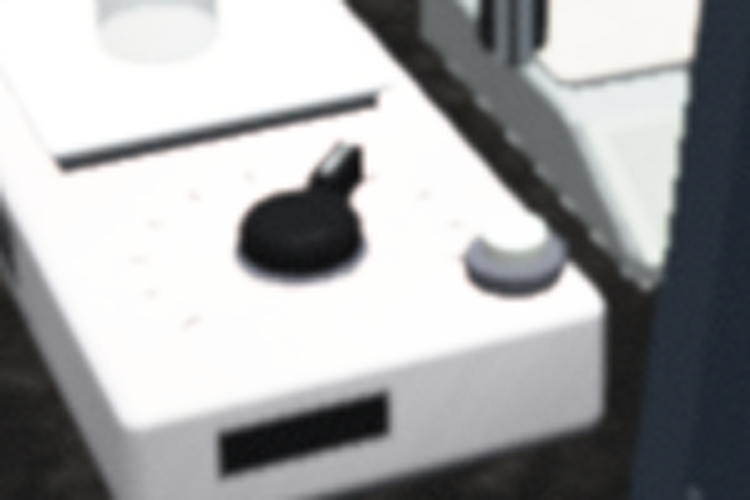

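View pics/wrist_21.png

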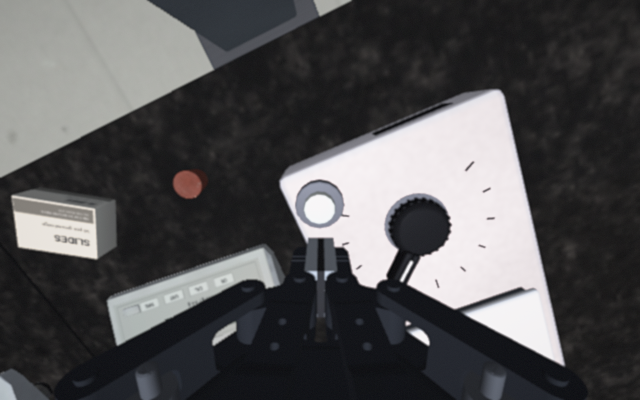

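The key was down level with its collar while pressed and is up again. The lever is on tick 7, with ticks 8, 9 and 10 free beyond it. Nothing else has moved, so I hand in.

```bash
python3 -c "
from bench import manip
print(manip.finish_job(), manip.observe()['time'])"
```

```text
the job is handed in; nothing more can be done
the job is handed in; nothing more can be done
```

I turned the dial four clicks clockwise, from tick 3 to tick 7. I did it with four separate pushes of the closed fingertips on the lever's anticlockwise side, turning the tool to follow the lever after each click. Then I pressed the start key fully down, let it come up, and handed the job in about 13 s into the 51 s limit.

**Final checks:**
- **Dial:** the last pictures show the lever on tick 7, with ticks 8, 9 and 10 free beyond it. My measured lever angle was about −44° against the nominal −48°. That puts it at roughly 3.8 clicks from its start, inside the 3.6–4.4 window, and I put the difference down to pixel reading.
- **Start key:** it was seen level with its collar under a steady 24–31 N, and seen standing up again after release.
- **Other objects:** the beaker, slide box and stopper looked undisturbed, but I judged that by eye and did not measure them again at the end.
- **Robot:** the gripper was clear of everything, with the tool centre at a height of 0.19 m.

**What went less well:** the first press attempts stalled part-way, with small forces. The next one hit the bottom hard, with about 56 N at the wrist against the 120 N limit, so I pressed again more steadily. The hand-in reported no verdict.

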